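# Put the hardness reference blocks away on their sloped stands

### The job

Put the four flat steel hardness reference blocks away on the black sloped stands, each on the stand made for it: the large and the small round block on the larger and the smaller two-peg stand, the square block on the broad lipped stand, and the oblong block, long side running up the slope, on the narrow lipped stand. Each block must lie flat on the face, in the middle of its stand, and rest against the pegs or lip at its foot. Leave the turned part and the gauge block that stand among them where they are.

Things in the scene. Friction and masses are not known exactly. Their poses are not given: they have to be found in the camera images.
- block_round_center (a point): Centre (half-way up) of the large round hardness reference block: a flat plain steel disc 63 mm in diameter, 10 mm thick, lying flat and loose on the bench (0.18 kg, may vary by a quarter). z up.
- block_square_center (a point): Centre (half-way up) of the square hardness reference block: a flat plain steel plate 50 x 50 mm, 10 mm thick, lying flat and loose on the bench (0.16 kg, may vary by a quarter). x and y along its edges, z up.
- block_small_center (a point): Centre (half-way up) of the small round hardness reference block: a flat plain steel disc 40 mm in diameter, 10 mm thick, lying flat and loose on the bench (0.09 kg, may vary by a quarter). z up.
- block_oblong_center (a point): Centre (half-way up) of the oblong hardness reference block: a flat plain steel bar 60 mm long (its x) and 30 mm wide (its y), 10 mm thick, lying flat and loose on the bench (0.13 kg, may vary by a quarter). z up.
- stand_round_seat (a point): Larger two-peg stand, black, sloped, for the large round block: face 68 mm wide, 66 mm up the slope, two metal pegs 38 mm apart at its foot. Fixed, no side walls, 37 mm high. Point: where the centre of the resting block comes, 5 mm off the face; x level, uphill; y level, across; z vertical. Face rises towards +x at 17 deg (0.30 rad) and is slippery: a released block slides down to the pegs (8 mm proud).
- stand_square_seat (a point): Broad lipped stand, black, sloped, for the square block: face 54 mm wide, 53 mm up the slope, a straight metal lip at its foot. Fixed, no side walls, 33 mm high. Point: where the centre of the resting block comes, 5 mm off the face; x level, uphill; y level, across; z vertical. Face rises towards +x at 17 deg (0.30 rad) and is slippery: a released block slides down to the lip (8 mm proud).
- stand_small_seat (a point): Smaller two-peg stand, black, sloped, for the small round block: face 44 mm wide, 44 mm up the slope, two metal pegs 26 mm apart at its foot. Fixed, no side walls, 31 mm high. Point: where the centre of the resting block comes, 5 mm off the face; x level, uphill; y level, across; z vertical. Face rises towards +x at 17 deg (0.30 rad) and is slippery: a released block slides down to the pegs (8 mm proud).
- stand_oblong_seat (a point): Narrow lipped stand, black, sloped, for the oblong block: face 34 mm wide, 63 mm up the slope, a straight metal lip at its foot. Fixed, no side walls, 36 mm high. Point: where the centre of the resting block comes, 5 mm off the face; x level, uphill; y level, across; z vertical. Face rises towards +x at 17 deg (0.30 rad) and is slippery: a released block slides down to the lip (8 mm proud).
- turned_part_center (a point): Centre of a stepped turned steel part standing upright on the bench, 42 mm across at its foot, 44 mm high; loose, to be left where it stands.
- gauge_block_center (a point): Centre of a slim upright steel gauge block, 9 mm thick (x), 30 mm long (y), 20 mm high; loose, to be left where it stands.
There are look-alikes about, which are no part of the job. What is shaped like the part that bears stand_square_seat but orange is not meant.

How it is judged (in metres and radians):
At the end, for the whole second after the job is handed in: Each of the four blocks lies on its own stand with its centre within 10 mm of the stand's seat point and its face tilted like the stand (17 degrees, within about 6 degrees), all let go and at rest (distance between block_round_center and stand_round_seat below 0.01 m and angle between block_round_center's own z axis and vertical between 0.2 and 0.4 rad and distance between block_square_center and stand_square_seat below 0.01 m and angle between block_square_center's own z axis and vertical between 0.2 and 0.4 rad and distance between block_small_center and stand_small_seat below 0.01 m and angle between block_small_center's own z axis and vertical between 0.2 and 0.4 rad and distance between block_oblong_center and stand_oblong_seat below 0.01 m and angle between block_oblong_center's own z axis and vertical between 0.2 and 0.4 rad); the robot touches nothing.
It fails at once if the turned part is moved more than 20 mm from where it stood (distance of turned_part_center from where it was at the start of the episode above 0.02 m).
It fails at once if the gauge block is moved more than 20 mm from where it stood (distance of gauge_block_center from where it was at the start of the episode above 0.02 m).
It also fails if it takes over 115 s, if anything falls off the work surface, if the arm or the gripper's body presses on something with over 40 N, if the wrist force passes 120 N, or if a joint passes its speed limit or range.

### The arm

A 6-joint arm with a two-finger parallel gripper is mounted at the origin on a cart in front of the work surface, level with it; the furniture and walls round the work are solid. World frame = base frame: x ahead of the robot, y to its left, z up, the work surface at z = 0. Lengths are in mm, angles in rad, forces in N, time in s.
With the tool pointing down it reaches from about 350 to 775 mm from the base axis. Payload 7.3 kg.
Tool frame: the origin (TCP) lies at the very end of the fingers, on their centre line; the grasp point (between the pads) lies 19 mm behind it; z points along the fingers, y is the line along which they close (so a half turn about z gives the same grasp; the last joint's range is limited). The gripper opens to 92 mm and grips with 3 to 60 N. Pads are 19 mm wide; open, the fingers measure 130 mm over their backs; the gripper's body (75 mm by 190 mm) begins 47 mm behind the grasp point.
Start: joints at [-1.326, 0.342, 1.524, -0, 1.275, -0.146], TCP at [200.011, -485.428, 226.741] pointing down, gripper open.
Joint ranges: [-2.53, 2.53], [-0.77, 2.02], [0.04, 2.7], [-1, 4.14], [0.28, 2.66], [-3.11, 3.11]. Speed limits (rad/s): [2.57, 2.57, 3.14, 3.14, 3.14, 3.14].

### API

Orientations are given as [roll, pitch, yaw] about the fixed x, y, z axes, in that order (R = Rz(yaw) Ry(pitch) Rx(roll)).
In Python, from plant import * gives the robot as it stands.
- The arm moves only by the tool arm_command, never from a script. Its arguments are lists of equal length, an entry for each row: "gripper": the finger opening in mm, from 0 to 91.8; "dp": the shift along the tool's x, y, z in units of 25 mm (1.0 is 25 mm), a list of three; "twist": the turn about the tool's z in units of 5 degrees (1.0 is 5 degrees). A call has exactly 5 rows; each row shifts and turns the commanded pose from where the row before left it, along the tool's axes as they then stand; what a row does not reach is not made up. A row lasts 1/8 s, in which the tool goes at most 62.5 mm and 10.7 degrees, less where a joint would pass 70% of its speed; a pose out of reach is approached as far as the arm can. A call is refused whole if a number of a shift passes 1 or a number of a turn 1, either way. A call with a gripper value outside its range is refused whole. The fingers move at their own pace and stop on an object; the grip force is fixed at half the most. Time passes only in rows, so rows that do not move let the fingers close, or fill a call up. It gives the time, the measured TCP pose, the force, the opening and the grip force at its end, in the units of the state.
- get_obs(): the state, without advancing time (a new reading comes with each control period).
- capture(name): name is "scene" or "top" or "wrist"; returns the picture (400x640x3 uint8, red, green, blue); there is no depth.
- get_calibration(name): a dict with "mtx" (3x3 intrinsics, pixels), "dist_coeffs" ([k1, k2, p1, p2, k3] as OpenCV has them; the pictures are not rectified), "position" and "attitude" of the camera in the world; the wrist camera has in their place "mount" (4x4, takes a point from camera to tool coordinates, whose origin is the TCP and whose axes are the flange's). Camera axes: x right, y down, z forward; pixel columns grow to the right and rows downward; lengths in mm; the calibration is good to about 2 mm. A picture is of the moment at which its call begins: read the wrist's pose just before it. get_calibration takes no time and is no camera call.
- close_job(): hands the job in; it is judged then, once.
The state is a dict: "time": time; "joint_positions": joint angles; "dq": joint speeds; "tau": joint torques, N m; "tool_pos": TCP position; "tcp_rot": TCP orientation; "contact_force": force on the tool from outside, world axes, zero at the start; "moment": the same for the moment, N m; "grip_width": finger opening in mm; "finger_force": force on a finger pad.
Only numpy, scipy, OpenCV 4.12 (cv2) and the standard library are available. Lean on these libraries where they do the work, as an engineer would, in place of code of your own. Each camera call takes 0.05 s, during which the arm holds its last target. There are 200 camera calls.

## Working session

There is one attempt and no reset: what is moved stays moved. The work goes in short steps, Python scripts to look and compute and a tool call to move; the robot and the scene stay as the last step left them, time stands still between calls to the robot, and variables do not carry over. Pictures are saved under pics/ and viewed, at most 14 in all, crops included, and the job is handed in when it is done.

Besides the shell and the picture viewer there is one more tool, called as name([rows], argument=value, ...), one row to a line, values as JSON. arm_command: Moves the arm, as the interface text tells. Its arguments: {"type":"object","properties":{"gripper":{"type":"array"},"dp":{"type":"array"},"twist":{"type":"array"}},"required":["gripper","dp","twist"]}

```bash
ls; mkdir -p pics; python3 - <<'E'
from plant import *
import cv2
o=get_obs();print({k:(np.round(v,3).tolist() if hasattr(v,'__len__') else v) for k,v in o.items()} if 'np' in globals() else o)
for n in("scene","top"):
    c=get_calibration(n);print(n,c)
    cv2.imwrite(f"pics/{n}0.png",capture(n)[:,:,::-1])
print(get_calibration("wrist"))
E
```

```text
pics
{'time': 0.0, 'joint_positions': array([-1.32595290e+00,  3.42714119e-01,  1.52501792e+00, -1.87071641e-05,
        1.27537604e+00, -1.46005450e-01]), 'dq': array([-0.00064858, -0.00115406, -0.00255911, -0.00095326,  0.00053047,
       -0.00092542]), 'tau': array([-7.85190005e-04, -4.31247568e+01, -2.44218707e+01,  7.16704270e-02,
        5.58520365e-02, -1.41845526e-04]), 'tool_pos': array([ 199.92522848, -485.00850914,  226.04910396]), 'tcp_rot': array([-3.14009075e+00, -2.02776652e-04,  3.90854186e-01]), 'contact_force': array([ 0.87899371, -0.16677084,  0.1498537 ]), 'moment': array([-0.00853701,  0.01436466,  0.02222401]), 'finger_force': 0.0, 'grip_width': 91.91583012170241}
scene {'mtx': array([[437.85831777,   0.        , 323.16478282],
       [  0.        , 437.85831777, 200.98625911],
       [  0.        ,   0.        ,   1.        ]]), 'dist_coeffs': array([-0.06470402,  0.        ,  0.        ,  0.        ,  0.        ]), 'position': array([  5.59070153, 665.04249093, 825.75016783]), 'attitude': array([-2.29712403,  0.00708661, -2.3876646 ])}
top {'mtx': array([[392.
[... 272 characters left out ...]
8063894, 1289.20061526]), 'attitude': array([-3.07819655e+00, -1.95363826e-03, -1.54881532e+00])}
{'mtx': array([[350.66794375,   0.        , 315.23032993],
       [  0.        , 350.66794375, 197.08458576],
       [  0.        ,   0.        ,   1.        ]]), 'dist_coeffs': array([-0.05545575,  0.        ,  0.        ,  0.        ,  0.        ]), 'mount': array([[-3.96989358e-05, -9.51608079e-01, -3.07314272e-01,
         8.34953592e+01],
       [ 9.99999814e-01, -2.24659630e-04,  5.66485213e-04,
         1.05108130e+00],
       [-6.08113016e-04, -3.07314193e-01,  9.51607911e-01,
        -1.58137710e+02],
       [ 0.00000000e+00,  0.00000000e+00,  0.00000000e+00,
         1.00000000e+00]])}
```

```bash
python3 - <<'E'
import cv2
a=cv2.imread("pics/top0.png");cv2.imwrite("pics/top0b.png",cv2.resize(a[60:360,130:530],None,fx=2,fy=2,interpolation=cv2.INTER_CUBIC))
E
```

```text
(no output)
```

View pics/top0.png

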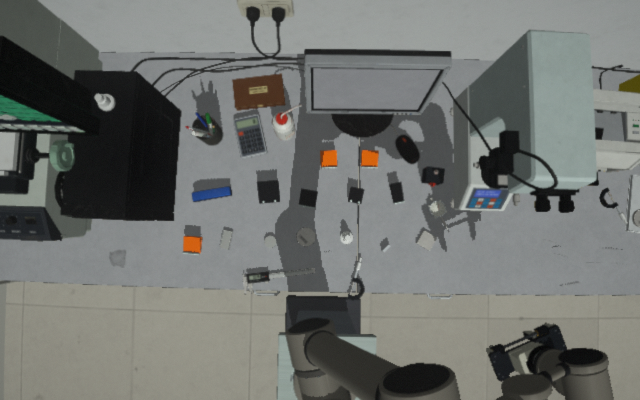

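View pics/scene0.png

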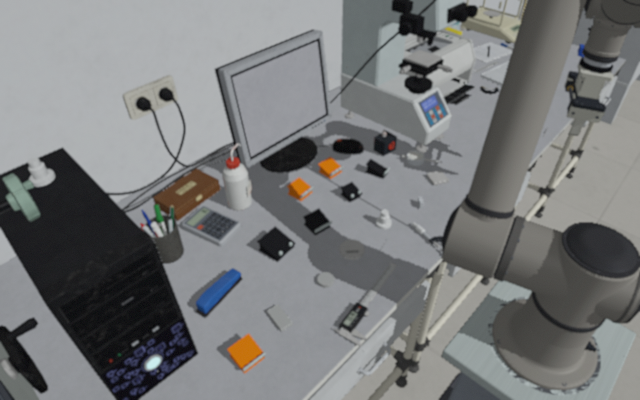

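```bash
python3 - <<'E'
import cv2
a=cv2.imread("pics/top0.png");cv2.imwrite("pics/top0b.png",cv2.resize(a[140:300,180:480],(800,427),interpolation=cv2.INTER_CUBIC))
E
```

```text
(no output)
```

View pics/top0b.png

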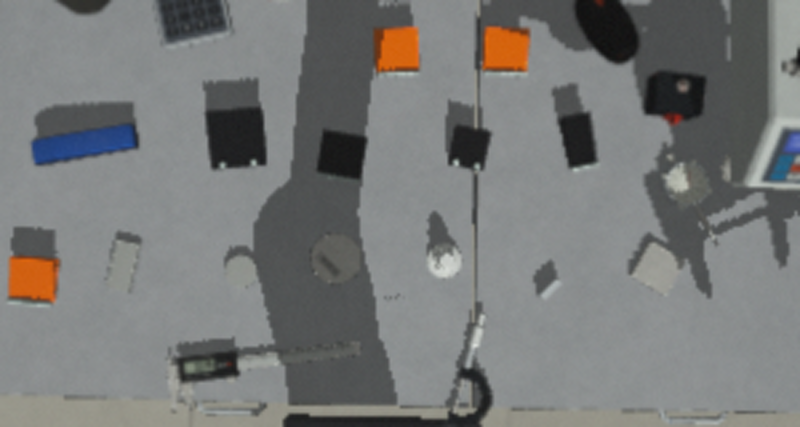

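```bash
cat > h.py <<'E'
from plant import *
import numpy as np, cv2
from scipy.spatial.transform import Rotation as R
def cam(n,o=None):
    c=get_calibration(n)
    if n=="wrist":
        T=np.eye(4);T[:3,:3]=R.from_euler("xyz",o["tcp_rot"]).as_matrix();T[:3,3]=o["tool_pos"]
        T=T@c["mount"];return c,T[:3,:3],T[:3,3]
    return c,R.from_euler("xyz",c["attitude"]).as_matrix(),np.array(c["position"])
def cast(C,px,z):
    c,Rm,p=C
    u=cv2.undistortPoints(np.array(px,float).reshape(-1,1,2),c["mtx"],c["dist_coeffs"]).reshape(-1,2)
    d=np.c_[u,np.ones(len(u))]@Rm.T
    return p+d*((z-p[2])/d[:,2])[:,None]
def proj(C,P):
    c,Rm,p=C
    q=(np.atleast_2d(P)-p)@Rm
    return cv2.projectPoints(q,np.zeros(3),np.zeros(3),c["mtx"],c["dist_coeffs"])[0].reshape(-1,2)
E
python3 - <<'E'
from h import *
C=cam("top")
k=2.667
for n,x,y,z in [("oblong",124,263,10),("small",240,268,10),("round",336,258,10),("turned",444,260,40),("gauge",547,285,20),("square",657,265,10),("Sround",237,138,25),("Ssquare",342,154,25),("Ssmall",469,148,25),("Sobl",577,140,25),("device",680,180,20)]:
    print(n,cast(C,[180+x/k,140+y/k],z).round(0)[0])
E
```

```text
oblong [457. 334.  10.]
small [454. 192.  10.]
round [469.  75.  10.]
turned [470. -54.  40.]
gauge [ 442. -181.   20.]
square [ 469. -318.   10.]
Sround [612. 199.  25.]
Ssquare [595.  71.  25.]
Ssmall [606. -83.  25.]
Sobl [ 619. -215.   25.]
device [ 573. -343.   20.]
```

arm_command([
  [1,0,0],
  [1,0,0],
  [1,0,0],
  [1,0,0],
  [1,0,0],
], gripper=[91,91,91,91,91], twist=[0.9,0.9,0.9,0.9,0.9])

```text
time: 0.72
tool_pos: [321.5, -456.2, 226.4]
tcp_rot: [-3.141, 0.0, -0.004]
contact_force: [0.4, -0.5, -0.4]
grip_width: 91.2
finger_force: 0.0
```

arm_command([
  [0.9,-1,0],
  [0.9,-1,0],
  [0.9,-1,0],
  [0.9,-1,0],
  [0.9,-1,0],
], gripper=[91,91,91,91,91], twist=[0,0,0,0,0])

```text
time: 1.35
tool_pos: [434.1, -330.9, 226.3]
tcp_rot: [-3.141, 0.001, -0.002]
contact_force: [-0.2, -0.6, 0.1]
grip_width: 90.7
finger_force: 0.0
```

arm_command([
  [0.9,-1,0],
  [0.9,-1,0],
  [0.9,-1,0],
  [0.9,-1,0],
  [0,0,0],
], gripper=[91,91,91,91,91], twist=[0,0,0,0,0])

```text
time: 1.98
tool_pos: [524.7, -230.2, 226.1]
tcp_rot: [-3.141, 0.001, 0.001]
contact_force: [0.1, -1.0, 0.1]
grip_width: 91.0
finger_force: 0.0
```

```bash
python3 - <<'E'
from h import *
import pickle
o=get_obs();print(o["time"],o["tool_pos"].round(1),o["tcp_rot"].round(3))
a=capture("wrist");cv2.imwrite("pics/w1.png",a[:,:,::-1]);pickle.dump(o,open("w1.pkl","wb"))
E
```

```text
1.975 [ 524.7 -230.2  226.1] [-3.141e+00  1.000e-03  1.000e-03]
```

View pics/w1.png

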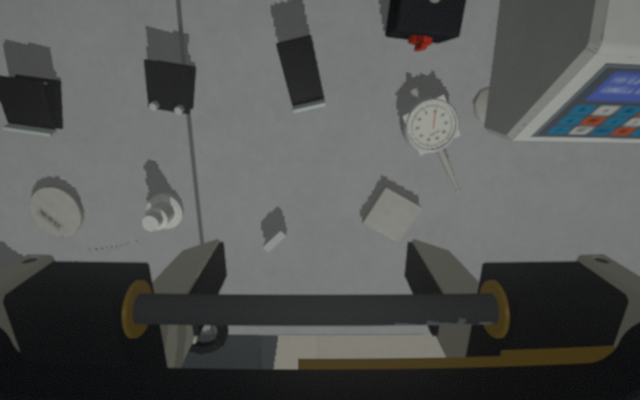

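```bash
cat >> h.py <<'E'
def rect_of(img,C,seed,z,lo,hi,dark=False):
    g=cv2.GaussianBlur(img.max(2),(3,3),0)
    m=((g>=lo)&(g<=hi)).astype(np.uint8)
    n,l=cv2.connectedComponents(m,connectivity=4)
    k=l[seed[1],seed[0]]
    b=(l==k).astype(np.uint8)
    if k==0:return None
    c=max(cv2.findContours(b,cv2.RETR_EXTERNAL,cv2.CHAIN_APPROX_NONE)[0],key=len).reshape(-1,2)
    w=cast(C,c,z)[:,:2].astype(np.float32)
    r=cv2.minAreaRect(w);e=cv2.minEnclosingCircle(w)
    q=cv2.approxPolyDP(c.reshape(-1,1,2),5,True).reshape(-1,2)
    return dict(n=int(b.sum()),rect=np.round([*r[0],*r[1],r[2]],1).tolist(),circ=np.round([*e[0],e[1]],1).tolist(),poly=q.tolist())
E
python3 - <<'E'
from h import *
import pickle
o=pickle.load(open("w1.pkl","rb"));C=cam("wrist",o);a=cv2.imread("pics/w1.png")
for p in [(391,214),(57,210),(391,240),(301,72),(160,80),(30,100),(130,130)]: print(p,a[p[1],p[0]])
print(rect_of(a,C,(391,214),10,142,255))
for s,z in [((301,72),27),((160,80),25),((30,100),25)]: print(rect_of(a,C,s,z,0,45))
cv2.imwrite("pics/w1c.png",np.hstack([cv2.resize(a[20:130,0:210],(630,330),interpolation=cv2.INTER_CUBIC)[:,0:0+630],]))
b=np.vstack([cv2.resize(a[20:140,0:200],(800,480)[:2],interpolation=cv2.INTER_CUBIC)[:300],cv2.resize(a[20:250,260:460],(522,600),interpolation=cv2.INTER_CUBIC)[:0].reshape(0,800,3) if 0 else np.zeros((0,800,3),np.uint8)])
s1=cv2.resize(a[30:140,0:210],(400,210),interpolation=cv2.INTER_CUBIC)
cv2.imwrite("pics/w1c.png",cv2.resize(a[25:255,0:440],(800,418),interpolation=cv2.INTER_CUBIC))
E
```

```text
(391, 214) [125 131 131]
(57, 210) [117 123 123]
(391, 240) [121 124 120]
(301, 72) [38 38 38]
(160, 80) [36 35 37]
(30, 100) [30 29 28]
(130, 130) [119 119 117]
None
{'n': 2022, 'rect': [621.2, -217.1, 59.2, 31.5, 13.1], 'circ': [621.4, -217.2, 32.3], 'poly': [[309, 36], [278, 44], [294, 104], [322, 97]]}
{'n': 1939, 'rect': [608.0, -86.1, 47.6, 44.6, 80.3], 'circ': [609.0, -86.4, 30.6], 'poly': [[146, 61], [149, 99], [170, 109], [181, 103], [187, 112], [193, 67]]}
{'n': 2776, 'rect': [596.3, 63.4, 66.7, 50.2, 81.2], 'circ': [597.0, 61.4, 38.3], 'poly': [[0, 77], [10, 122], [61, 126], [58, 81]]}
```

View pics/w1c.png

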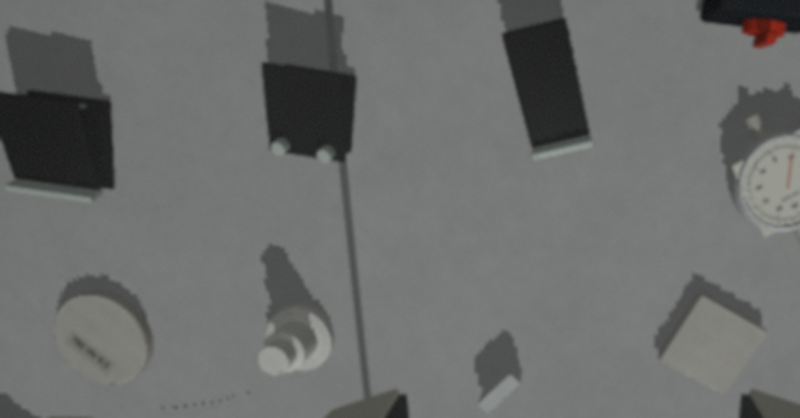

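```bash
python3 - <<'E'
from h import *
import pickle
o=pickle.load(open("w1.pkl","rb"));C=cam("wrist",o)
f=lambda L:[(x*.55,y*.55+25) for x,y in L]
def yaw(d): return np.degrees(np.arctan2(d[1],d[0])).round(1)
P=cast(C,f([(705,296),(765,330),(725,392),(660,350)]),10);print("sq",P.round(1).tolist(),P.mean(0),[yaw(P[(i+1)%4]-P[i]) for i in range(4)])
for n,U,D,H,dz in [("obl",[(503,36),(567,18)],[(532,150),(590,138)],36,25),("small",[(264,64),(356,75)],[(279,146),(325,154)],31,25)]:
    u=cast(C,f(U),H);d=cast(C,f(D),dz)
    print(n,u.round(1).tolist(),d.round(1).tolist(),"um",u.mean(0).round(1),"dm",d.mean(0).round(1),"across yaw",yaw(u[0]-u[1])-90,yaw(d[0]-d[1])-90,"axis",yaw(u.mean(0)-d.mean(0)), np.linalg.norm(u[0]-u[1]),np.linalg.norm(d[0]-d[1]))
E
```

```text
sq [[498.7, -312.2, 10.0], [476.6, -351.4, 10.0], [434.1, -329.4, 10.0], [463.2, -286.1, 10.0]] [ 468.14294127 -319.75423927   10.        ] [np.float64(-119.4), np.float64(152.6), np.float64(56.2), np.float64(-36.4)]
obl [[644.0, -195.5, 36.0], [652.5, -228.1, 36.0]] [[586.5, -208.7, 25.0], [592.9, -240.4, 25.0]] um [ 648.3 -211.8   36. ] dm [ 589.7 -224.6   25. ] across yaw 14.599999999999994 11.400000000000006 axis 12.3 33.641887884061276 32.42469381229275
small [[632.3, -68.1, 31.0], [626.0, -116.9, 31.0]] [[589.6, -68.2, 25.0], [584.9, -93.7, 25.0]] um [629.1 -92.5  31. ] dm [587.2 -81.   25. ] across yaw -7.400000000000006 -10.299999999999997 axis -15.4 49.191352136214604 25.904371529657055
```

arm_command([
  [-0.46,0.71,0.8],
  [-0.46,0.71,0.8],
  [-0.46,0.71,0.8],
  [-0.46,0.71,0.8],
  [-0.46,0.71,0.8],
], gripper=[91,91,91,91,91], twist=[0,0,0,0,0])

```text
time: 2.65
tool_pos: [464.7, -322.1, 126.0]
tcp_rot: [3.141, 0.0, -0.003]
contact_force: [-0.1, -0.4, 0.0]
grip_width: 91.1
finger_force: 0.0
```

arm_command([
  [0,0,0.6],
  [0,0,0.6],
  [0,0,0.6],
  [0,0,0.6],
  [0,0,0.6],
], gripper=[91,91,91,91,91], twist=[1,1,1,1,1])

```text
time: 3.28
tool_pos: [465.1, -321.6, 51.2]
tcp_rot: [3.141, 0.0, -0.442]
contact_force: [0.2, 0.2, 0.9]
grip_width: 91.4
finger_force: 0.0
```

arm_command([
  [0,0,0.4],
  [0,0,0.4],
  [0,0,0.2],
  [0,0,0],
  [0,0,0],
], gripper=[91,91,91,91,91], twist=[1,0.4,0,0,0])

```text
time: 3.9
tool_pos: [466.3, -321.0, 27.1]
tcp_rot: [3.141, -0.001, -0.56]
contact_force: [1.0, 0.3, -0.2]
grip_width: 90.9
finger_force: 0.0
```

```bash
python3 - <<'E'
from h import *
o=get_obs();print(o["time"],o["tool_pos"].round(1),o["tcp_rot"].round(3))
a=capture("wrist");cv2.imwrite("pics/w2.png",a[100:,:,::-1])
E
```

```text
3.9 [ 466.3 -321.    27.1] [ 3.141e+00 -1.000e-03 -5.600e-01]
```

View pics/w2.png

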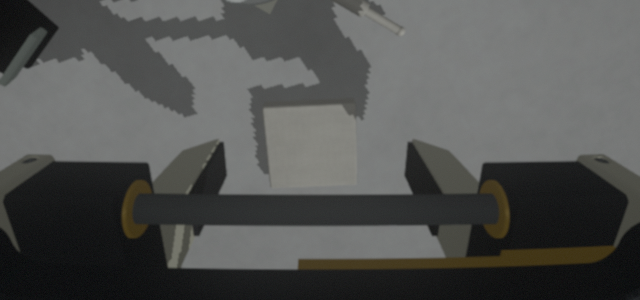

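```bash
python3 - <<'E'
from h import *
o=get_obs();C=cam("wrist",o)
P=cast(C,[(264,207),(354,204),(355,284),(270,287)],10);M=R.from_euler("xyz",o["tcp_rot"]).as_matrix()
print(P.mean(0),((P.mean(0)-o["tool_pos"])@M).round(1),((P-o["tool_pos"])@M).round(1).tolist(),proj(C,o["tool_pos"]))
E
```

```text
[ 466.30856553 -318.89626345   10.        ] [-1.1 -1.7 17.1] [[22.4, -26.4, 17.2], [24.1, 21.3, 17.2], [-24.4, 23.6, 17.1], [-26.4, -25.2, 17.1]] [[313.66210592 260.23824474]]
```

arm_command([
  [0,0,0.4],
  [0,0,0.4],
  [0,0,0.18],
  [0,0,0],
  [0,0,0],
], gripper=[91,91,91,70,40], twist=[0,0,0,0,0])

```text
time: 4.58
tool_pos: [466.3, -320.8, 2.3]
tcp_rot: [3.141, -0.0, -0.56]
contact_force: [-0.4, -0.3, -0.1]
grip_width: 75.4
finger_force: 0.0
```

arm_command([
  [0,0,0],
  [0,0,0],
  [0,0,0],
  [0,0,0],
  [0,0,0],
], gripper=[40,40,40,40,40], twist=[0,0,0,0,0])

```text
time: 5.2
tool_pos: [466.3, -320.7, 2.4]
tcp_rot: [3.142, -0.001, -0.56]
contact_force: [0.6, 0.9, 1.6]
grip_width: 49.7
finger_force: 29.9
```

arm_command([
  [0,0,-0.5],
  [0,0,-1],
  [0,0,-1],
  [0,0,-1],
  [0,0,-1],
], gripper=[40,40,40,40,40], twist=[0,-1,-1.2,-1.2,-1.2])

```text
out of range: a turn must lie within [-1, 1]
```

arm_command([
  [0,0,-0.5],
  [0,0,-1],
  [0,0,-1],
  [0,0,-1],
  [0,0,-1],
], gripper=[40,40,40,40,40], twist=[0,-0.9,-0.9,-0.9,-0.9])

```text
time: 5.82
tool_pos: [465.8, -320.6, 116.0]
tcp_rot: [3.141, 0.0, -0.244]
contact_force: [-0.1, 0.2, -1.1]
grip_width: 49.5
finger_force: 29.9
```

arm_command([
  [0,-1,-0.3],
  [0,-1,-0.3],
  [0,-1,-0.3],
  [0,-1,-0.3],
  [0,-1,-0.3],
], gripper=[40,40,40,40,40], twist=[-1,0,0,0,0])

```text
time: 6.45
tool_pos: [487.8, -196.9, 152.9]
tcp_rot: [3.141, 0.0, -0.159]
contact_force: [-0.5, 0.2, -1.4]
grip_width: 49.7
finger_force: 29.9
```

arm_command([
  [-0.1,-1,-0.3],
  [-0.1,-1,-0.3],
  [-0.1,-1,-0.3],
  [-0.1,-1,-0.3],
  [-0.1,-1,-0.3],
], gripper=[40,40,40,40,40], twist=[0,0,0,0,0])

```text
time: 7.08
tool_pos: [495.1, -71.5, 190.4]
tcp_rot: [3.141, 0.0, -0.159]
contact_force: [-0.7, 0.4, -1.7]
grip_width: 49.2
finger_force: 29.9
```

arm_command([
  [-0.1,-1,-0.3],
  [-0.1,-1,-0.3],
  [-0.1,-1,-0.3],
  [-0.1,-1,-0.3],
  [-0.1,-1,-0.3],
], gripper=[40,40,40,40,40], twist=[0,0,0,0,0])

```text
time: 7.7
tool_pos: [502.5, 53.8, 227.9]
tcp_rot: [3.141, 0.0, -0.159]
contact_force: [0.4, -1.6, -1.9]
grip_width: 49.7
finger_force: 29.9
```

arm_command([
  [0,-1,0],
  [0,-1,0],
  [0,-1,0],
  [0,0,0],
  [0,0,0],
], gripper=[40,40,40,40,40], twist=[0,0,0,0,0])

```text
time: 8.32
tool_pos: [514.5, 126.6, 227.3]
tcp_rot: [3.141, 0.0, -0.159]
contact_force: [-0.9, -0.3, -2.3]
grip_width: 49.6
finger_force: 29.9
```

```bash
python3 - <<'E'
from h import *
import pickle
o=get_obs();print(o["time"],o["tool_pos"].round(1),o["tcp_rot"].round(3))
a=capture("wrist");cv2.imwrite("pics/w3.png",a[:,:,::-1]);pickle.dump(o,open("w3.pkl","wb"))
cv2.imwrite("pics/w3c.png",cv2.resize(a[:260,:,::-1],(800,325),interpolation=cv2.INTER_CUBIC))
E
```

```text
8.325 [514.5 126.6 227.3] [ 3.141  0.    -0.159]
```

View pics/w3c.png

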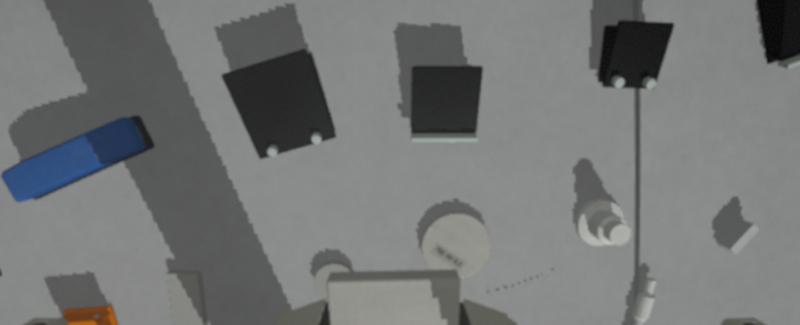

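```bash
python3 - <<'E'
from h import *
import pickle
o=pickle.load(open("w3.pkl","rb"));C=cam("wrist",o)
f=lambda L:[(x*.8,y*.8) for x,y in L]
def yaw(d): return np.degrees(np.arctan2(d[1],d[0])).round(1)
for n,U,D,H,dz in [("sq",[(412,67),(481,67)],[(412,138),(477,138)],33,25),("round",[(223,75),(308,49)],[(272,151),(316,139)],37,25),("small",[(615,21),(672,24)],[(618,82),(649,83)],31,25)]:
    u=cast(C,f(U),H);d=cast(C,f(D),dz)
    print(n,u.round(1).tolist(),d.round(1).tolist(),"um",u.mean(0).round(1),"dm",d.mean(0).round(1),"across yaw",yaw(u[0]-u[1])-90,yaw(d[0]-d[1])-90,"axis",yaw(u.mean(0)-d.mean(0)), np.linalg.norm(u[0]-u[1]).round(1),np.linalg.norm(d[0]-d[1]).round(1))
p=cast(C,f([(456,245),(422,245),(490,245),(333,295),(185,295)]),10);print(p.round(1).tolist())
E
```

```text
sq [[622.9, 94.2, 33.0], [615.0, 42.7, 33.0]] [[570.4, 101.7, 25.0], [562.3, 50.0, 25.0]] um [618.9  68.5  33. ] dm [566.4  75.9  25. ] across yaw -8.799999999999997 -8.900000000000006 axis -8.0 52.1 52.3
round [[640.6, 235.5, 37.0], [647.5, 168.3, 37.0]] [[578.5, 215.4, 25.0], [582.0, 178.0, 25.0]] um [644.  201.9  37. ] dm [580.3 196.7  25. ] across yaw 5.799999999999997 5.299999999999997 axis 4.7 67.6 37.5
small [[633.2, -61.3, 31.0], [625.5, -105.5, 31.0]] [[588.8, -65.3, 25.0], [584.6, -90.4, 25.0]] um [629.4 -83.4  31. ] dm [586.7 -77.9  25. ] across yaw -9.900000000000006 -9.5 axis -7.4 44.8 25.4
[[470.1, 75.9, 10.0], [474.9, 106.1, 10.0], [465.2, 45.5, 10.0], [439.5, 195.0, 10.0], [461.3, 334.1, 10.0]]
```

arm_command([
  [0.74,0.33,0.6],
  [0.74,0.33,0.6],
  [0.74,0.33,0.6],
  [0.74,0.33,0.6],
  [0.74,0.33,0.6],
], gripper=[40,40,40,40,40], twist=[0,0,0,0,0])

```text
time: 9.0
tool_pos: [600.0, 70.3, 151.8]
tcp_rot: [3.141, 0.0, -0.16]
contact_force: [-1.1, 0.2, -2.1]
grip_width: 49.4
finger_force: 29.9
```

arm_command([
  [0,0,1],
  [0,0,1],
  [0,0,1],
  [0,0,0.6],
  [0,0,0],
], gripper=[40,40,40,40,40], twist=[0,0,0,0,0])

```text
time: 9.62
tool_pos: [599.0, 71.2, 61.4]
tcp_rot: [3.141, 0.002, -0.16]
contact_force: [-0.0, 0.3, -1.8]
grip_width: 49.6
finger_force: 29.9
```

Down to contact (~35), slightly pressing.

arm_command([
  [0,0,0.5],
  [0,0,0.4],
  [0,0,0.12],
  [0,0,0],
  [0,0,0],
], gripper=[40,40,40,40,40], twist=[0,0,0,0,0])

```text
time: 10.25
tool_pos: [599.9, 71.8, 37.1]
tcp_rot: [3.142, -0.001, -0.159]
contact_force: [0.3, 0.8, -1.5]
grip_width: 49.8
finger_force: 29.9
```

arm_command([
  [0,0,0.08],
  [0,0,0.08],
  [0,0,0.08],
  [0,0,0],
  [0,0,0],
], gripper=[40,40,40,40,40], twist=[0,0,0,0,0])

```text
time: 10.88
tool_pos: [600.4, 72.0, 32.3]
tcp_rot: [-3.141, -0.002, -0.159]
contact_force: [-3.0, 1.5, 6.7]
grip_width: 49.8
finger_force: 30.0
```

arm_command([
  [0,0,0.05],
  [0,0,0.05],
  [0,0,0],
  [0,0,0],
  [0,0,0],
], gripper=[40,40,40,40,40], twist=[0,0,0,0,0])

```text
time: 11.5
tool_pos: [600.3, 72.0, 30.0]
tcp_rot: [-3.141, -0.002, -0.159]
contact_force: [-4.2, 0.3, 9.3]
grip_width: 49.5
finger_force: 30.0
```

arm_command([
  [0,0,0],
  [0,0,0],
  [0,0,0],
  [0,0,0],
  [0,0,0],
], gripper=[58,75,91,91,91], twist=[0,0,0,0,0])

```text
time: 12.12
tool_pos: [599.6, 71.7, 28.1]
tcp_rot: [3.141, 0.0, -0.159]
contact_force: [-0.3, 0.7, 0.5]
grip_width: 89.9
finger_force: 0.0
```

arm_command([
  [0,0,0],
  [0,0,-1],
  [0,0,-1],
  [0,0,-1],
  [0,0,-1],
], gripper=[91,91,91,91,91], twist=[0,0,0,0,0])

```text
time: 12.75
tool_pos: [599.5, 71.8, 129.0]
tcp_rot: [3.141, 0.0, -0.159]
contact_force: [1.1, 0.7, -0.1]
grip_width: 91.2
finger_force: 0.0
```

arm_command([
  [-1,0.13,0],
  [-1,0.13,0],
  [-1,0.13,0],
  [-1,0.13,0],
  [-1,0.13,0],
], gripper=[91,91,91,91,91], twist=[0,0,0,0,0])

```text
time: 13.38
tool_pos: [472.8, 75.5, 128.3]
tcp_rot: [3.142, -0.0, -0.159]
contact_force: [0.6, 0.3, -0.6]
grip_width: 90.9
finger_force: 0.0
```

arm_command([
  [-0.14,0,0.9],
  [0,0,0.9],
  [0,0,0.5],
  [0,0,0],
  [0,0,0],
], gripper=[91,91,91,91,91], twist=[0,0,0,0,0])

```text
time: 14.0
tool_pos: [470.7, 76.1, 71.3]
tcp_rot: [-3.141, -0.001, -0.159]
contact_force: [0.8, -0.1, -0.4]
grip_width: 91.1
finger_force: 0.0
```

```bash
python3 - <<'E'
from h import *
import pickle
o=get_obs();print(o["time"],o["tool_pos"].round(1),o["tcp_rot"].round(3))
a=capture("wrist");cv2.imwrite("pics/w4.png",a[:320,:,::-1]);pickle.dump(o,open("w4.pkl","wb"))
E
```

```text
14.0 [470.7  76.1  71.3] [-3.141e+00 -1.000e-03 -1.590e-01]
```

View pics/w4.png

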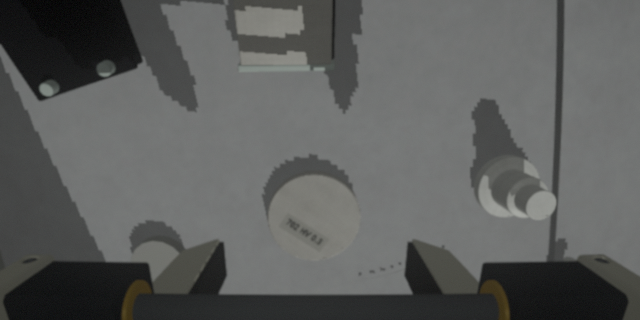

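```bash
python3 - <<'E'
from h import *
o=get_obs();C=cam("wrist",o)
P=cast(C,[(267,217),(359,217),(313,174),(313,260)],10);M=R.from_euler("xyz",o["tcp_rot"]).as_matrix()
print(P.mean(0),((P-o["tool_pos"])@M).round(1).tolist())
E
```

```text
[469.56003006  76.67677279  10.        ] [[-0.8, -31.3, 61.4], [-0.8, 30.5, 61.4], [28.9, -0.3, 61.4], [-33.0, -0.5, 61.3]]
```

arm_command([
  [-0.06,0,0.9],
  [0,0,0.9],
  [0,0,0.6],
  [0,0,0.36],
  [0,0,0],
], gripper=[91,91,91,91,60], twist=[0,0,0,0,0])

```text
time: 14.68
tool_pos: [468.6, 76.3, 1.5]
tcp_rot: [3.141, 0.001, -0.159]
contact_force: [0.6, 0.2, 0.0]
grip_width: 85.3
finger_force: 0.0
```

arm_command([
  [0,0,0],
  [0,0,0],
  [0,0,0],
  [0,0,0],
  [0,0,0],
], gripper=[50,50,50,50,50], twist=[0,0,0,0,0])

```text
time: 15.3
tool_pos: [469.1, 76.3, 2.1]
tcp_rot: [-3.142, -0.001, -0.159]
contact_force: [-1.0, 0.2, 6.3]
grip_width: 59.7
finger_force: 30.0
```

```bash
python3 - <<'E'
from h import *
import pickle
o=get_obs();print(o["grip_width"],o["contact_force"],o["moment"])
a=capture("wrist");cv2.imwrite("pics/w5.png",a[100:,:,::-1])
E
```

```text
59.65636805151307 [-1.01248811  0.15431974  6.25671008] [ 0.1519404   0.14641631 -0.06048975]
```

View pics/w5.png

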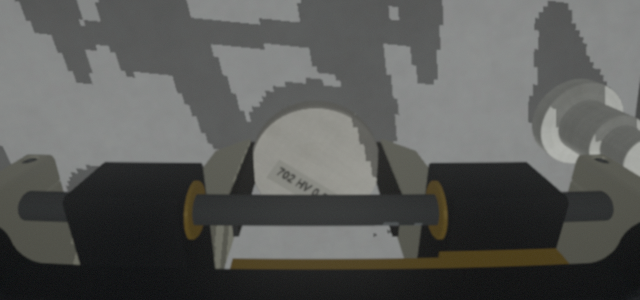

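```bash
python3 - <<'E'
from h import *
o=get_obs();C=cam("wrist",o);M=R.from_euler("xyz",o["tcp_rot"]).as_matrix()
for z in(10,14):
  P=cast(C,[(315,205),(253,260),(377,260)],z);print(((P-o["tool_pos"])@M).round(1).tolist())
print(proj(C,o["tool_pos"]+np.array([[9.5,-30,-8],[-9.5,-30,-8],[9.5,30,-8],[-9.5,30,-8.]])@M.T).round(0).tolist())
E
```

```text
[[31.8, 0.9, -7.8], [3.9, -28.8, -7.9], [3.9, 30.7, -7.9]]
[[33.2, 0.9, -11.8], [6.0, -28.0, -11.9], [6.0, 29.9, -11.9]]
[[250.0, 250.0], [252.0, 284.0], [376.0, 250.0], [374.0, 284.0]]
```

arm_command([
  [0,0,-0.2],
  [0,0,-0.4],
  [0,0,-1],
  [0,0,-1],
  [0,0,0],
], gripper=[50,50,50,50,50], twist=[0,0,0,0,0])

```text
time: 15.98
tool_pos: [469.9, 76.3, 68.4]
tcp_rot: [-3.141, -0.004, -0.159]
contact_force: [-0.4, -0.4, -2.1]
grip_width: 59.8
finger_force: 30.0
```

```bash
python3 - <<'E'
from h import *
o=get_obs();print(o["tool_pos"])
a=capture("wrist");cv2.imwrite("pics/w6.png",a[100:,:,::-1])
a=capture("scene");cv2.imwrite("pics/s6.png",cv2.resize(a[200:330,260:420,::-1],None,fx=4,fy=4,interpolation=cv2.INTER_CUBIC))
E
```

```text
[469.9269145   76.32369786  68.38599481]
```

View pics/w6.png

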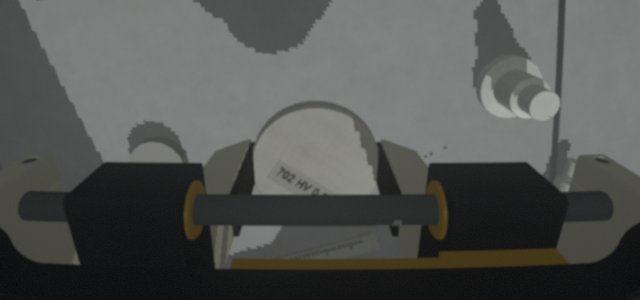

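arm_command([
  [0,-0.9,-0.4],
  [0,-0.9,-0.4],
  [0,-0.9,-0.4],
  [0.5,-0.9,-0.4],
  [0.5,-0.9,-0.4],
], gripper=[50,50,50,50,50], twist=[-1,-1,-0.9,0,0])

```text
time: 16.7
tool_pos: [493.6, 191.2, 115.5]
tcp_rot: [3.141, 0.003, 0.094]
contact_force: [0.9, -0.3, -1.9]
grip_width: 59.9
finger_force: 30.0
```

arm_command([
  [0.97,0.03,0.3],
  [0.97,0.03,0.3],
  [0.97,0.03,0.3],
  [0.97,0.03,0.3],
  [0.97,0.03,0.3],
], gripper=[50,50,50,50,50], twist=[0,0,0,0,0])

```text
time: 17.32
tool_pos: [615.0, 198.1, 76.8]
tcp_rot: [3.141, 0.003, 0.094]
contact_force: [-0.7, -0.2, -1.6]
grip_width: 59.7
finger_force: 30.0
```

arm_command([
  [0,0,0.6],
  [0,0,0.5],
  [0,0,0.2],
  [0,0,0],
  [0,0,0],
], gripper=[50,50,50,50,50], twist=[0,0,0,0,0])

```text
time: 17.95
tool_pos: [615.4, 198.4, 47.4]
tcp_rot: [3.142, -0.001, 0.094]
contact_force: [0.0, -0.5, -1.2]
grip_width: 60.0
finger_force: 30.0
```

arm_command([
  [0,0,0.2],
  [0,0,0.15],
  [0,0,0.1],
  [0,0,0],
  [0,0,0],
], gripper=[50,50,50,50,50], twist=[0,0,0,0,0])

```text
time: 18.58
tool_pos: [615.2, 198.3, 35.7]
tcp_rot: [3.142, -0.0, 0.094]
contact_force: [-2.8, -0.4, 1.9]
grip_width: 59.8
finger_force: 30.0
```

arm_command([
  [0,0,0.06],
  [0,0,0.06],
  [0,0,0.06],
  [0,0,0],
  [0,0,0],
], gripper=[50,50,50,50,50], twist=[0,0,0,0,0])

```text
time: 19.2
tool_pos: [615.5, 198.3, 31.0]
tcp_rot: [3.142, -0.001, 0.094]
contact_force: [0.1, -0.7, 2.8]
grip_width: 59.7
finger_force: 30.0
```

arm_command([
  [0,0,0],
  [0,0,0],
  [0,0,0],
  [0,0,0],
  [0,0,0],
], gripper=[70,80,91,91,91], twist=[0,0,0,0,0])

```text
time: 19.82
tool_pos: [615.2, 198.3, 30.9]
tcp_rot: [3.141, 0.0, 0.094]
contact_force: [0.2, -0.4, 0.7]
grip_width: 90.8
finger_force: 0.0
```

arm_command([
  [0,0,-0.5],
  [0,0,-1],
  [0,0,-1],
  [0,0,-1],
  [0,0,-0.5],
], gripper=[91,91,91,91,91], twist=[0,0,0,0,0])

```text
time: 20.45
tool_pos: [616.0, 198.5, 133.4]
tcp_rot: [-3.141, -0.003, 0.094]
contact_force: [1.3, -0.8, 0.9]
grip_width: 91.1
finger_force: 0.0
```

arm_command([
  [-0.92,-0.06,0],
  [-0.92,-0.06,0],
  [-0.92,-0.06,0],
  [-0.92,-0.06,0],
  [-0.92,-0.06,0],
], gripper=[91,91,91,91,91], twist=[0,0,0,0,0])

```text
time: 21.08
tool_pos: [499.1, 194.8, 130.9]
tcp_rot: [3.141, 0.0, 0.094]
contact_force: [0.0, 0.2, -0.2]
grip_width: 91.1
finger_force: 0.0
```

arm_command([
  [-0.92,-0.06,0.45],
  [-0.92,-0.06,0.45],
  [0,0,0.45],
  [0,0,0.45],
  [0,0,0.4],
], gripper=[91,91,91,91,91], twist=[0,0,1,1,0.9])

```text
time: 21.7
tool_pos: [453.8, 193.6, 75.7]
tcp_rot: [3.141, 0.0, -0.162]
contact_force: [0.1, 0.2, 0.1]
grip_width: 90.9
finger_force: 0.0
```

```bash
python3 - <<'E'
from h import *
import pickle
o=get_obs();print(o["time"],o["tool_pos"].round(1),o["tcp_rot"].round(3))
a=capture("wrist");cv2.imwrite("pics/w7.png",a[:320,:,::-1]);pickle.dump(o,open("w7.pkl","wb"))
E
```

```text
21.7 [453.8 193.6  75.7] [ 3.141  0.    -0.162]
```

View pics/w7.png

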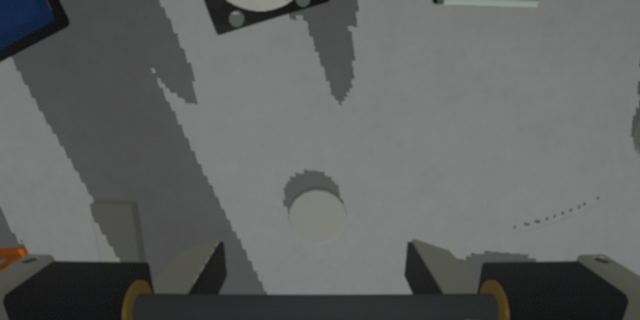

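```bash
python3 - <<'E'
from h import *
o=get_obs();C=cam("wrist",o)
P=cast(C,[(288,216),(345,216),(316,188),(316,243)],10);M=R.from_euler("xyz",o["tcp_rot"]).as_matrix()
print(P.mean(0),((P-o["tool_pos"])@M).round(1).tolist(), cast(C,[(90,203),(140,203)],10).round(1).tolist())
E
```

```text
[451.35051191 191.79774331  10.        ] [[-1.3, -17.4, 64.5], [-1.3, 21.3, 64.6], [18.6, 1.6, 64.5], [-21.4, 1.6, 64.6]] [[486.1, 343.5, 10.0], [480.3, 308.5, 10.0]]
```

arm_command([
  [-0.06,0.07,1],
  [0,0,0.9],
  [0,0,0.7],
  [0,0,0.33],
  [0,0,0],
], gripper=[91,91,91,91,60], twist=[0,0,0,0,0])

```text
time: 22.38
tool_pos: [452.1, 192.1, 2.6]
tcp_rot: [3.141, 0.001, -0.158]
contact_force: [-0.2, -0.3, -0.2]
grip_width: 85.2
finger_force: 0.0
```

arm_command([
  [0,0,0],
  [0,0,0],
  [0,0,0],
  [0,0,0],
  [0,0,0],
], gripper=[30,30,30,30,30], twist=[0,0,0,0,0])

```text
time: 23.0
tool_pos: [452.2, 192.1, 2.8]
tcp_rot: [3.142, -0.0, -0.159]
contact_force: [0.3, 0.6, 0.7]
grip_width: 37.7
finger_force: 30.0
```

arm_command([
  [0,0,0],
  [0,0,-0.3],
  [0,0,-1],
  [0,0,-1],
  [0,0,-1],
], gripper=[30,30,30,30,30], twist=[0,0,0,0,0])

```text
time: 23.62
tool_pos: [452.1, 192.1, 86.3]
tcp_rot: [3.141, -0.0, -0.159]
contact_force: [0.6, 1.4, -0.4]
grip_width: 37.7
finger_force: 30.0
```

arm_command([
  [0.8,0.98,-0.3],
  [0.8,0.98,-0.3],
  [0.8,0.98,-0.3],
  [0.8,0.98,0],
  [0.8,0.98,0],
], gripper=[30,30,30,30,30], twist=[0,0,0,0,0])

```text
time: 24.25
tool_pos: [531.9, 54.4, 108.2]
tcp_rot: [-3.142, -0.0, -0.159]
contact_force: [-0.2, 0.7, -0.9]
grip_width: 37.8
finger_force: 30.0
```

arm_command([
  [0.8,0.98,0],
  [0.8,0.98,0],
  [0.8,0.98,0.3],
  [0.8,0.98,0.3],
  [0.8,0.98,0.3],
], gripper=[30,30,30,30,30], twist=[0,0,0,0,0])

```text
time: 24.88
tool_pos: [611.2, -82.4, 85.3]
tcp_rot: [3.142, 0.0, -0.159]
contact_force: [0.0, -0.7, -0.3]
grip_width: 37.8
finger_force: 30.0
```

arm_command([
  [0,0,0.6],
  [0,0,0.6],
  [0,0,0.4],
  [0,0,0],
  [0,0,0],
], gripper=[30,30,30,30,30], twist=[0,0,0,0,0])

```text
time: 25.5
tool_pos: [611.2, -81.1, 45.7]
tcp_rot: [3.141, -0.001, -0.158]
contact_force: [-0.2, -0.1, -0.1]
grip_width: 37.6
finger_force: 30.0
```

arm_command([
  [0,0.03,0.25],
  [0,0,0.2],
  [0,0,0.05],
  [0,0,0],
  [0,0,0],
], gripper=[30,30,30,30,30], twist=[0,0,0,0,0])

```text
time: 26.12
tool_pos: [610.9, -82.3, 32.9]
tcp_rot: [3.141, -0.0, -0.159]
contact_force: [-0.3, 0.1, -1.3]
grip_width: 37.6
finger_force: 30.0
```

arm_command([
  [0,0,0.07],
  [0,0,0.07],
  [0,0,0.04],
  [0,0,0],
  [0,0,0],
], gripper=[30,30,30,30,30], twist=[0,0,0,0,0])

```text
time: 26.75
tool_pos: [610.7, -82.2, 29.0]
tcp_rot: [3.141, -0.0, -0.159]
contact_force: [-3.8, 0.6, 6.2]
grip_width: 37.8
finger_force: 30.0
```

arm_command([
  [0,0,0],
  [0,0,0],
  [0,0,0],
  [0,0,0],
  [0,0,0],
], gripper=[50,65,85,91,91], twist=[0,0,0,0,0])

```text
time: 27.38
tool_pos: [610.8, -82.2, 28.2]
tcp_rot: [3.142, 0.0, -0.159]
contact_force: [-0.8, -0.5, -0.0]
grip_width: 83.2
finger_force: 0.0
```

arm_command([
  [0,0,-0.5],
  [0,0,-1],
  [0,0,-1],
  [0,0,-1],
  [0,0,-1],
], gripper=[91,91,91,91,91], twist=[0,0,0,0,0])

```text
time: 28.0
tool_pos: [610.9, -82.2, 142.6]
tcp_rot: [3.141, -0.001, -0.159]
contact_force: [0.0, -0.0, 1.0]
grip_width: 90.9
finger_force: 0.0
```

arm_command([
  [-0.55,-0.96,0],
  [-0.55,-0.96,0],
  [-0.55,-0.96,0],
  [-0.55,-0.96,0],
  [-0.55,-0.96,0],
], gripper=[91,91,91,91,91], twist=[0,0,0,0,0])

```text
time: 28.62
tool_pos: [561.7, 48.0, 141.8]
tcp_rot: [-3.141, -0.001, -0.159]
contact_force: [-0.3, -0.1, 0.3]
grip_width: 90.8
finger_force: 0.0
```

arm_command([
  [-0.55,-0.96,0],
  [-0.55,-0.96,0],
  [-0.55,-0.96,0],
  [-0.55,-0.96,0],
  [-0.55,-0.96,0],
], gripper=[91,91,91,91,91], twist=[0,0,0,0,0])

```text
time: 29.25
tool_pos: [512.9, 177.4, 141.7]
tcp_rot: [-3.141, -0.001, -0.159]
contact_force: [-0.3, -0.4, 0.3]
grip_width: 90.9
finger_force: 0.0
```

arm_command([
  [-0.55,-0.96,0],
  [-0.55,-0.96,0],
  [-0.55,-0.96,0.3],
  [-0.55,-0.96,0.6],
  [-0.55,-0.96,0.6],
], gripper=[91,91,91,91,91], twist=[0,0,0,0,0])

```text
time: 29.88
tool_pos: [464.1, 306.9, 103.9]
tcp_rot: [-3.141, -0.001, -0.159]
contact_force: [-0.5, -0.1, -0.4]
grip_width: 91.0
finger_force: 0.0
```

arm_command([
  [-0.55,-0.96,0.6],
  [0,0,0.6],
  [0,0,0],
  [0,0,0],
  [0,0,0],
], gripper=[91,91,91,91,91], twist=[0,0,0,0,0])

```text
time: 30.5
tool_pos: [455.1, 331.3, 74.0]
tcp_rot: [-3.141, -0.001, -0.16]
contact_force: [0.1, -0.2, 0.5]
grip_width: 90.9
finger_force: 0.0
```

```bash
python3 - <<'E'
from h import *
import pickle
o=get_obs();print(o["time"],o["tool_pos"].round(1),o["tcp_rot"].round(3))
a=capture("wrist");cv2.imwrite("pics/w8.png",a[:320,:,::-1]);pickle.dump(o,open("w8.pkl","wb"))
E
```

```text
30.5 [455.1 331.3  74. ] [-3.141e+00 -1.000e-03 -1.600e-01]
```

View pics/w8.png

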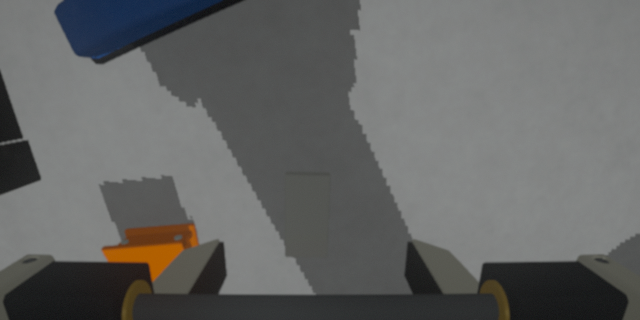

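```bash
python3 - <<'E'
from h import *
o=get_obs();C=cam("wrist",o);M=R.from_euler("xyz",o["tcp_rot"]).as_matrix()
P=cast(C,[(286,175),(330,175),(287,256),(330,256)],10)
print(P.mean(0),((P-o["tool_pos"])@M).round(1).tolist())
for z in(0,33):print(((cast(C,[(197,225),(197,243)],z)-o["tool_pos"])@M).round(1).tolist())
E
```

```text
[453.9001506  335.30577351  10.        ] [[27.6, -18.0, 63.9], [27.6, 10.7, 63.9], [-31.2, -18.8, 63.8], [-31.1, 11.5, 63.8]]
[[-11.8, -83.8, 73.9], [-26.0, -85.4, 73.9]]
[[1.8, -71.8, 40.9], [-10.4, -73.1, 40.9]]
```

arm_command([
  [-0.07,-0.15,0],
  [0,0,0.3],
  [0,0,0.5],
  [0,0,0.6],
  [0,0,0.4],
], gripper=[60,60,60,60,60], twist=[0,0,0,0,0])

```text
time: 31.18
tool_pos: [452.6, 335.4, 26.5]
tcp_rot: [3.14, 0.002, -0.159]
contact_force: [-0.1, 0.3, 0.0]
grip_width: 60.1
finger_force: 0.0
```

arm_command([
  [0,0,0.6],
  [0,0,0.4],
  [0,0,0.07],
  [0,0,0],
  [0,0,0],
], gripper=[60,60,60,40,20], twist=[0,0,0,0,0])

```text
time: 31.8
tool_pos: [453.6, 336.0, 1.9]
tcp_rot: [-3.141, -0.001, -0.159]
contact_force: [-0.3, 0.2, -0.6]
grip_width: 44.1
finger_force: 0.0
```

arm_command([
  [0,0,0],
  [0,0,0],
  [0,0,0],
  [0,0,0],
  [0,0,-0.3],
], gripper=[20,20,20,20,20], twist=[0,0,0,0,0])

```text
time: 32.42
tool_pos: [452.6, 335.4, 8.5]
tcp_rot: [3.14, 0.001, -0.159]
contact_force: [0.1, -0.1, -0.7]
grip_width: 29.5
finger_force: 30.0
```

arm_command([
  [0,0,-1],
  [0,0,-1],
  [0,0,-1],
  [0,0,-1],
  [0,0,-1],
], gripper=[20,20,20,20,20], twist=[0,-1,-1,-1,-1])

```text
time: 33.05
tool_pos: [452.9, 335.5, 134.8]
tcp_rot: [3.141, 0.001, 0.193]
contact_force: [0.8, 0.1, -2.0]
grip_width: 29.6
finger_force: 30.0
```

arm_command([
  [-0.1,1,-0.1],
  [-0.1,1,-0.1],
  [-0.1,1,-0.1],
  [-0.1,1,0],
  [-0.1,1,0],
], gripper=[20,20,20,20,20], twist=[-0.3,0,0,0,0])

```text
time: 33.67
tool_pos: [466.9, 210.0, 141.6]
tcp_rot: [3.141, 0.0, 0.216]
contact_force: [0.1, -0.3, -1.1]
grip_width: 29.6
finger_force: 30.0
```

arm_command([
  [-0.1,1,0],
  [-0.1,1,0],
  [-0.1,1,0],
  [-0.1,1,0],
  [-0.1,1,0],
], gripper=[20,20,20,20,20], twist=[0,0,0,0,0])

```text
time: 34.3
tool_pos: [481.5, 85.3, 141.5]
tcp_rot: [3.141, 0.0, 0.216]
contact_force: [-0.1, -0.2, -0.8]
grip_width: 29.8
finger_force: 30.0
```

arm_command([
  [-0.1,1,0],
  [-0.1,1,0],
  [-0.1,1,0],
  [-0.1,1,0],
  [-0.1,1,0],
], gripper=[20,20,20,20,20], twist=[0,0,0,0,0])

```text
time: 34.92
tool_pos: [496.1, -39.4, 141.6]
tcp_rot: [-3.142, 0.0, 0.216]
contact_force: [-0.0, -0.3, -1.7]
grip_width: 29.4
finger_force: 30.0
```

arm_command([
  [-0.1,1,0],
  [-0.1,1,0],
  [-0.1,1,0],
  [-0.1,1,0],
  [-0.1,0.9,0],
], gripper=[20,20,20,20,20], twist=[0,0,0,0,0])

```text
time: 35.55
tool_pos: [510.3, -161.8, 141.5]
tcp_rot: [-3.141, 0.0, 0.216]
contact_force: [-0.3, 0.5, -1.0]
grip_width: 29.9
finger_force: 30.0
```

```bash
python3 - <<'E'
from h import *
import pickle
o=get_obs();print(o["time"],o["tool_pos"].round(1),o["tcp_rot"].round(3))
a=capture("wrist");cv2.imwrite("pics/w9.png",cv2.resize(a[:280,:,::-1],(800,350),interpolation=cv2.INTER_CUBIC));pickle.dump(o,open("w9.pkl","wb"))
E
```

```text
35.55 [ 510.3 -161.8  141.5] [-3.141  0.     0.216]
```

View pics/w9.png

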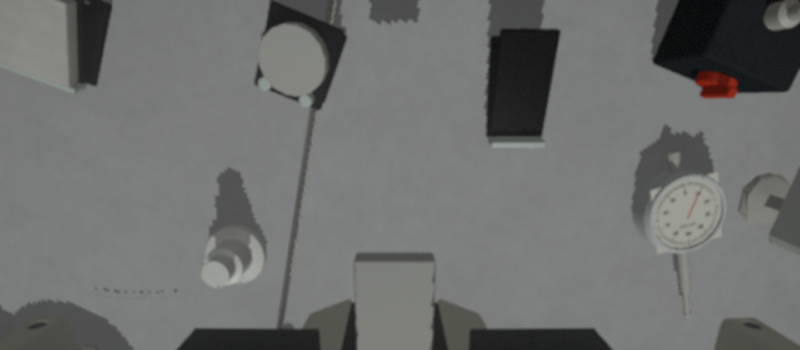

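```bash
python3 - <<'E'
from h import *
o=get_obs();C=cam("wrist",o);M=R.from_euler("xyz",o["tcp_rot"]).as_matrix()
f=lambda L:[(x*.8,y*.8) for x,y in L]
u=cast(C,f([(501,29),(560,30)]),36);d=cast(C,f([(489,140),(544,141)]),25)
yaw=lambda d:np.degrees(np.arctan2(d[1],d[0])).round(1)
print(u.mean(0),d.mean(0),yaw(u[0]-u[1])-90,yaw(d[0]-d[1])-90,yaw(u.mean(0)-d.mean(0)))
t=np.array([623.3,-217.2,141]);print(((t-o["tool_pos"])@M).round(1))
E
```

```text
[ 649.4572513  -213.24848971   36.        ] [ 589.27389093 -226.07937156   25.        ] 12.400000000000006 11.700000000000003 12.0
[98.6 75.5  0.7]
```

```bash
python3 - <<'E'
from h import *
import pickle
L=[(cam("wrist",pickle.load(open("w1.pkl","rb"))),(433,1)),(cam("wrist",pickle.load(open("w9.pkl","rb"))),(628,10)),(cam("top"),(436,172))]
def tri(L):
    A=np.zeros((3,3));b=np.zeros(3)
    for C,p in L:
        q=cast(C,[p],0)[0];d=q-C[2];d/=np.linalg.norm(d);K=np.eye(3)-np.outer(d,d);A+=K;b+=K@q
    return np.linalg.solve(A,b).round(0)
print("stud",tri(L),tri(L[:2]))
# box near-left bottom/top corner
print([cast(C,[p],z).round(0).tolist() for z in (0,40,60) for C,p in [(L[1][0],(524,50)),(L[0][0],(387,32))]])
E
```

```text
stud [ 681. -330.   64.] [ 678. -326.   70.]
[[[657.0, -305.0, 0.0]], [[660.0, -304.0, 0.0]], [[648.0, -283.0, 40.0]], [[655.0, -296.0, 40.0]], [[644.0, -273.0, 60.0]], [[652.0, -293.0, 60.0]]]
```

arm_command([
  [0.79,0.62,0.4],
  [0.79,0.62,0.4],
  [0.79,0.62,0.4],
  [0.79,0.62,0.4],
  [0.79,0.62,0.4],
], gripper=[20,20,20,20,20], twist=[0,0,0,0,0])

```text
time: 36.22
tool_pos: [624.0, -215.6, 90.9]
tcp_rot: [-3.141, 0.001, 0.216]
contact_force: [-0.1, -0.8, -1.4]
grip_width: 29.6
finger_force: 30.0
```

arm_command([
  [0,0,0.7],
  [0,0,0.6],
  [0,0,0.4],
  [0,0,0],
  [0,0,0],
], gripper=[20,20,20,20,20], twist=[0,0,0,0,0])

```text
time: 36.85
tool_pos: [623.8, -215.5, 49.7]
tcp_rot: [3.141, -0.001, 0.216]
contact_force: [-0.1, -1.1, -0.8]
grip_width: 29.8
finger_force: 30.0
```

y is 3 mm off; correct by dy +0.12 on the way down.

arm_command([
  [0,0.12,0.2],
  [0,0,0.2],
  [0,0,0.08],
  [0,0,0],
  [0,0,0],
], gripper=[20,20,20,20,20], twist=[0,0,0,0,0])

```text
time: 37.48
tool_pos: [624.3, -218.5, 37.2]
tcp_rot: [3.141, -0.0, 0.216]
contact_force: [-0.9, -0.3, 1.6]
grip_width: 29.3
finger_force: 30.0
```

arm_command([
  [0,0,0.08],
  [0,0,0.08],
  [0,0,0.06],
  [0,0,0],
  [0,0,0],
], gripper=[20,20,20,20,20], twist=[0,0,0,0,0])

```text
time: 38.1
tool_pos: [624.6, -218.8, 32.7]
tcp_rot: [3.14, -0.001, 0.216]
contact_force: [-3.0, 0.1, 6.9]
grip_width: 29.9
finger_force: 30.0
```

arm_command([
  [0,0,0],
  [0,0,0],
  [0,0,0],
  [0,0,0],
  [0,0,0],
], gripper=[35,45,55,55,55], twist=[0,0,0,0,0])

```text
time: 38.72
tool_pos: [624.2, -218.4, 31.4]
tcp_rot: [-3.142, 0.0, 0.216]
contact_force: [0.4, -0.4, 0.0]
grip_width: 55.2
finger_force: 0.0
```

arm_command([
  [0,0,-0.5],
  [0,0,-1],
  [0,0,-1],
  [0,0,-1],
  [0,0,-1],
], gripper=[55,55,55,55,55], twist=[0,0,0,0,0])

```text
time: 39.35
tool_pos: [624.3, -218.4, 145.9]
tcp_rot: [3.141, -0.001, 0.216]
contact_force: [0.5, 0.3, 0.9]
grip_width: 54.9
finger_force: 0.0
```

arm_command([
  [-1,-1,-0.6],
  [-1,-1,-0.6],
  [-1,-1,-0.6],
  [-1,-1,-0.6],
  [-1,-1,-0.6],
], gripper=[55,55,55,55,55], twist=[1,1,0.5,0,0])

```text
time: 39.98
tool_pos: [489.7, -103.0, 220.5]
tcp_rot: [3.141, -0.002, -0.002]
contact_force: [0.6, -0.1, -0.3]
grip_width: 54.8
finger_force: 0.0
```

arm_command([
  [0,-1,-0.6],
  [0,-1,-0.6],
  [0,-1,-0.6],
  [0,0,0],
  [0,0,0],
], gripper=[55,55,55,55,55], twist=[0,0,0,0,0])

```text
time: 40.6
tool_pos: [490.4, -29.2, 264.0]
tcp_rot: [3.141, -0.0, -0.002]
contact_force: [0.3, -0.1, -0.6]
grip_width: 55.0
finger_force: 0.0
```

```bash
python3 - <<'E'
from h import *
import pickle
o=get_obs();print(o["time"],o["tool_pos"].round(1),o["tcp_rot"].round(3))
a=capture("wrist");cv2.imwrite("pics/w10.png",cv2.resize(a[:280,:,::-1],(800,350),interpolation=cv2.INTER_CUBIC));pickle.dump(o,open("w10.pkl","wb"))
E
```

```text
40.6 [490.4 -29.2 264. ] [ 3.141e+00 -0.000e+00 -2.000e-03]
```

View pics/w10.png

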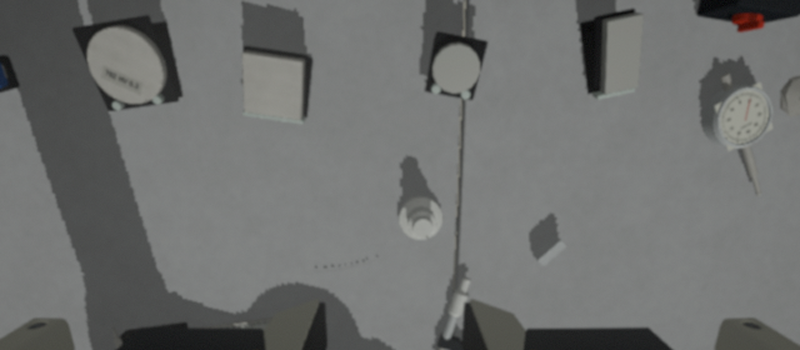

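```bash
python3 - <<'E'
from h import *
import pickle
o=pickle.load(open("w10.pkl","rb"));C=cam("wrist",o)
for n,px,z,s in [("sq",(274,85),34,(592,72.7)),("obl",(621,54),36,(617.5,-219.5)),("small",(456,68),33,(606,-81.7)),("round",(126,65),36,(609,198.7))]:
    print(n,cast(C,[(px[0]*.8,px[1]*.8)],z)[0,:2].round(1)+[1.5,0],s)
E
```

```text
sq [593.3  70.1] (592, 72.7)
obl [ 618.8 -219.4] (617.5, -219.5)
small [606.2 -82.3] (606, -81.7)
round [611.8 194.4] (609, 198.7)
```

```bash
python3 - <<'E'
from h import *
import pickle
o=get_obs();C=cam("wrist",o);a=capture("wrist")
M=R.from_euler("z",5.5,degrees=True).as_matrix()@R.from_euler("y",-.3).as_matrix()
seat=np.array([609,198.7,0]);g=a.max(2)
f=lambda p:(int(p[0]*.8),int(p[1]*.8))
x,y=f((126,55));print(g[y,x-40:x+44:4].tolist(),g[y-36:y+44:4,x].tolist())
roi=np.zeros_like(g);roi[8:92,56:148]=1
m=((g>100)*roi).astype(np.uint8)
m=cv2.morphologyEx(m,cv2.MORPH_OPEN,np.ones((9,9),np.uint8))
n,l,s,c=cv2.connectedComponentsWithStats(m);k=l[y,x];print(s.tolist(),c.round(1).tolist())
cn=max(cv2.findContours((l==k).astype(np.uint8),0,1)[0],key=len);e=cv2.fitEllipse(cn);print(e)
print(cast(C,[e[0]],36).round(1))
# direct peg view: bright small blobs near pegs
u=cast(C,[f((75,25)),f((163,16))],37);d=cast(C,[f((117,104)),f((157,99))],25);print(u.round(1),d.round(1))
E
```

```text
[75, 76, 70, 135, 134, 136, 134, 132, 132, 133, 136, 137, 138, 137, 137, 137, 125, 71, 38, 36, 118] [74, 76, 31, 52, 122, 136, 133, 134, 135, 136, 136, 135, 138, 129, 94, 125, 138, 138, 134, 44]
[[0, 0, 640, 400, 252577], [134, 8, 14, 37, 446], [70, 22, 60, 61, 2748], [124, 82, 24, 10, 229]] [[322.4, 201.5], [141.3, 24.4], [99.7, 51.9], [135.8, 86.7]]
((99.64405822753906, 52.13728332519531), (50.68864440917969, 68.59741973876953), 135.66575622558594)
[[610.1 195.2  36. ]]
[[643.  232.6  37. ]
 [647.6 156.6  37. ]] [[579.3 214.6  25. ]
 [582.6 177.4  25. ]]
```

```bash
python3 - <<'E'
from plant import *
print(close_job())
E
```

```text
the job is handed in; nothing more can be done
None
```

I put all four blocks on their own stands and handed the job in at about 41 s. My last pictures put every block centre within about 5 mm of its estimated seat (limit 10 mm), the large round one furthest off; the turned part and gauge block were not touched. I don't have the judge's result.

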